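# Hold a probe in a cup through the swing-out guide

### The arm

A 6-joint arm with a two-finger parallel gripper is mounted at the origin on a cart in front of the work surface, level with it; the furniture and walls round the work are solid. World frame = base frame: x ahead of the robot, y to its left, z up, the work surface at z = 0. Lengths are in m, angles in rad, forces in N, time in s.
With the tool pointing down it reaches from about 0.375 to 0.975 m from the base axis. Payload 3.8 kg.
Tool frame: the origin (TCP) lies at the very end of the fingers, on their centre line; the grasp point (between the pads) lies 19 mm behind it; y points along the fingers, x is the direction in which the jaws open and shut, and the axes are right-handed (so a half turn about y gives the same grasp; the last joint's range is limited). The gripper opens to 85 mm and grips with 20 to 120 N. Pads are 22 mm wide; open, the fingers measure 114 mm over their backs; the gripper's body (76 mm by 85 mm) begins 54 mm behind the grasp point. The pads swing forward as they close: fully open they stand 13 mm farther back than shut.
Start: joints at [-1.317, 0.264, 1.604, -0, 1.274, -0.037], TCP at [0.194, -0.647, 0.231] pointing down, gripper open.
Joint ranges: [-2.63, 2.63], [-0.94, 2.18], [0.31, 2.57], [-1.31, 4.45], [0, 2.66], [-2.55, 2.55]. Speed limits (rad/s): [2.57, 2.57, 3.14, 3.14, 3.14, 3.14].

### API

Orientations are given as a rotation vector (axis times angle).
In Python, from bench import manip gives the robot as it stands.
- The arm moves only by the tool carry_out, never from a script. Its argument "moves" is a list of rows, each an object of numbers: "rx", "ry", "rz": the turn, a rotation vector about the tool's x, y, z in rad; "dx", "dy", "dz": the shift along the tool's x, y, z in mm; "jaw": the finger opening in mm, from 0 to 85.4. A call has exactly 8 rows; each row is the pose to reach, as a shift and turn from the pose commanded when the call began, along the tool's axes at that moment; what a row does not reach only later rows make up. A row lasts 1/8 s, in which the tool goes at most 62.5 mm and 10.7 degrees, less where a joint would pass 70% of its speed; a pose out of reach is approached as far as the arm can. A call with a gripper value outside its range is refused whole. The fingers move at their own pace and stop on an object; "grip_force" is the grip in N (left out, the last holds). Time passes only in rows, so rows that repeat a pose let the fingers close, or fill a call up. It gives the time, the measured TCP pose, the force and the opening at its end, in the units of the state.
- manip.observe(): the state, without advancing time (a new reading comes with each control period).
- manip.get_image(name): name is "scene" or "top"; returns a dict with "frame" (384x512x3 uint8, red, green, blue), "camera_matrix" (3x3 intrinsics, pixels), "k1" (the pictures are not rectified: a ray, as slopes to the right and down, at radius r is drawn at 1 + k1 r^2 times it, then the intrinsics apply), "origin" and "orientation" of the camera in the world. Camera axes: x right, y down, z forward; pixel columns grow to the right and rows downward; lengths in m; the calibration is good to about 2 mm. A picture is of the moment at which its call begins. There is no depth.
- manip.close_job(): hands the job in, once; it reports no verdict.
The state is a dict: "clock": time; "joint_pos": joint angles; "qvel": joint speeds; "joint_efforts": joint torques, N m; "eef_pos": TCP position; "ee_rot": TCP orientation; "wrist_force": force on the tool from outside, world axes, zero at the start; "moment": the same for the moment, N m; "grip_width": finger opening in m.
Only numpy, scipy, OpenCV 4.12 (cv2) and the standard library are available. Lean on these libraries where they do the work, as an engineer would, in place of code of your own. Each camera call takes 0.05 s, during which the arm holds its last target.

### The job

Swing the measuring stand's guide arm out over the cup until it clicks home against its stop. Then take the probe out of the wooden holder and lower it upright through the guide hole until its tip hangs about half-way down inside the cup, never letting it touch the guide or the cup. Finish holding the probe still there, centred in the hole; do not let go of it, and leave the cup and the other things where they are.

Things in the scene. Friction and masses are not known exactly. Their poses are not given: they have to be found in the camera images.
- stand: Fixed measuring stand: grey base plate 190 x 140 mm, top face 12 mm above the table, with a steel post. Origin: on the table under the plate's centre. x points from the cup side to the post side, z up. The post is at x = +60 mm, y = 0; the cup stands at x = -50 mm, y = 0 in a low ring (4 mm high).
- guide_arm (a joint): Hinge (vertical axis, at the top of the post) of the aluminium guide arm, rad. 0: arm folded aside along the stand's -y; 1.571: against its stop, pointing along the stand's -x with its hole over the cup. It grows as the arm turns clockwise seen from above. Slight friction, stays where left; a sprung detent resists from about 1.27 to 1.46 rad (about 1 N at the pin) and pushes back if let go there, then draws the arm to the stop and keeps it there. Seated means over 1.5.
- guide_hinge (a point): On the hinge axis at the top of the arm, 118 mm above the table.
- guide_bore (a point): Centre of the guide hole at its upper mouth, 118 mm above the table, 110 mm from the hinge axis. The hole is vertical, 24 mm in diameter, 13 mm long, in a ring 44 mm across.
- guide_pin (a point): Middle of the upright steel pin at the arm's outer end for moving the arm: 12 mm in diameter, standing 116 to 154 mm above the table, 145 mm from the hinge axis; this point is 139 mm up.
- cup: Loose reddish cup, 72 mm across, 80 mm high, inner width about 50 mm, wall about 6 to 9 mm, inner floor 6 to 10 mm above its underside. Origin: centre of its underside, 12 mm above the table. It fits the stand's low ring with about 2 mm of play.
- holder: Fixed wooden block 55 x 130 x 60 mm high; origin under its centre on the table. Two upright round holes, 9 mm wide and 55 mm deep, at y = +33 and -33 mm: one holds the probe, the other a plain wooden dowel that ends 100 mm above the table.
- probe_grip (a point): Half-way up the black handle of the probe (the handle is 20 mm in diameter, 60 mm long; the probe is a steel rod 8 mm in diameter, 120 mm long below the handle; 180 mm overall, 0.08 kg). This point is on the probe's axis 150 mm above its tip; at the start 155 mm above the table. z points up the probe.
- probe_tip (a point): Lower end of the probe's steel rod, on its axis; at the start 5 mm above the table, in the holder's hole.
- dowel: Bystander: loose plain wooden dowel, 8 mm in diameter, 95 mm long, in the holder's other hole. Origin at its lower end.
- glaze_jar: Bystander: loose jar with a black cap, 48 mm across, 68 mm high. Origin under its centre.
- pinch_cup: Bystander: loose green cup, 66 mm across, 57 mm high. Origin under its centre.
- kidney: Bystander: loose red rubber kidney scraper lying on the table, 88 x 46 x 6 mm. Origin under its centre.

How it is judged:
By the outcome, as a careful person would: the job done as asked, in the order asked, and still so for the second after the job is handed in, while the arm keeps its last pose, push and grip.
It also fails if it takes over 61 s, if anything falls off the work surface, if the arm or the gripper's body presses on something with over 40 N, if the wrist force passes 120 N, or if a joint passes its speed limit or range.

## Working session

There is one attempt and no reset: what is moved stays moved. The work goes in short steps, Python scripts to look and compute and a tool call to move; the robot and the scene stay as the last step left them, time stands still between calls to the robot, and variables do not carry over. Pictures are saved under pics/ and viewed, and the job is handed in when it is done.

Besides the shell and the picture viewer there is one more tool, called after ">>>" in YAML: its name, and indented under it one key for each argument. carry_out: Moves the arm, as the interface text tells. Its arguments: {"type":"object","properties":{"moves":{"type":"array","items":{"type":"object","properties":{"rx":{"type":"number"},"ry":{"type":"number"},"rz":{"type":"number"},"dx":{"type":"number"},"dy":{"type":"number"},"dz":{"type":"number"},"jaw":{"type":"number"}}}},"grip_force":{"type":"number"}},"required":["moves"]}

```bash
mkdir -p pics; ls; cat > h.py <<'E'
import numpy as np,cv2
from scipy.spatial.transform import Rotation as R
from bench import manip
def grab(n,save=None):
    d=manip.get_image(n)
    if save: cv2.imwrite('pics/'+save,d['frame'][:,:,::-1])
    return d
def pose(d):
    o=np.array(d['origin'],float); q=np.array(d['orientation'],float)
    if q.shape==(3,3): M=q
    elif q.size==3: M=R.from_rotvec(q).as_matrix()
    else: M=R.from_quat(q).as_matrix()
    return o,M
def ray(d,u,v):
    K=np.array(d['camera_matrix']);k=d['k1'];o,M=pose(d)
    p=np.array([(u-K[0,2])/K[0,0],(v-K[1,2])/K[1,1]]);s=p.copy()
    for _ in range(30): s=p/(1+k*(s@s))
    r=M@np.array([s[0],s[1],1]);return o,r
def onplane(d,u,v,z):
    o,r=ray(d,u,v);return o+r*(z-o[2])/r[2]
def proj(d,P):
    K=np.array(d['camera_matrix']);k=d['k1'];o,M=pose(d)
    c=M.T@(np.array(P)-o);s=c[:2]/c[2];s=s*(1+k*(s@s))
    return np.array([K[0,0]*s[0]+K[0,2],K[1,1]*s[1]+K[1,2]])
def tri(d1,p1,d2,p2):
    A=[];b=[]
    for d,p in((d1,p1),(d2,p2)):
        o,r=ray(d,*p);r=r/np.linalg.norm(r);Q=np.eye(3)-np.outer(r,r);A.append(Q);b.append(Q@o)
    x=np.linalg.lstsq(np.vstack(A),np.hstack(b),rcond=None)[0]
    return x,[np.linalg.norm(A[i]@x-b[i]) for i in(0,1)]
E
python3 - <<'E'
from h import *
import pickle
s=manip.observe();print(s)
D={}
for n in('scene','top'):
    d=grab(n,n+'0.png');D[n]=d;print(n,d['camera_matrix'],d['k1'],d['origin'],d['orientation'])
pickle.dump(D,open('d0.pkl','wb'))
E
```

```text
pics
{'clock': 0.0, 'joint_pos': array([-1.31690800e+00,  2.64798073e-01,  1.60536901e+00,  1.72602060e-05,
        1.27366237e+00, -3.69087753e-02]), 'qvel': array([-0.00011218,  0.0009893 ,  0.00062875,  0.00076288, -0.00034676,
        0.00018152]), 'joint_efforts': array([ 1.28276406e-03, -5.15108263e+01, -3.67312467e+01,  2.15581103e-04,
        1.30697750e-02,  7.88703375e-06]), 'eef_pos': array([ 0.19335135, -0.64596758,  0.22993442]), 'ee_rot': array([-1.33138888,  0.99359612, -0.99071651]), 'wrist_force': array([ 0.16396083,  0.73507216, -0.30783733]), 'moment': array([-0.02564158,  0.02029591, -0.03095052]), 'grip_width': 0.0855245180453101}
scene [[407.67849545   0.         252.43731632]
 [  0.         407.67849545 185.63035109]
 [  0.           0.           1.        ]] 0.0003848439450449249 [0.2020671  0.62646445 1.07025005] [-0.62638776  2.7388882  -0.97087714]
top [[354.61884369   0.         260.05983716]
 [  0.         354.61884369 191.09878696]
 [  0.           0.           1.        ]] 0.006421952505795966 [ 0.42605504 -0.05359928  1.20551132] [-2.16549553  2.16127283 -0.13912758]
```

```bash
ls pics
```

```text
scene0.png
top0.png
```

View pics/scene0.png

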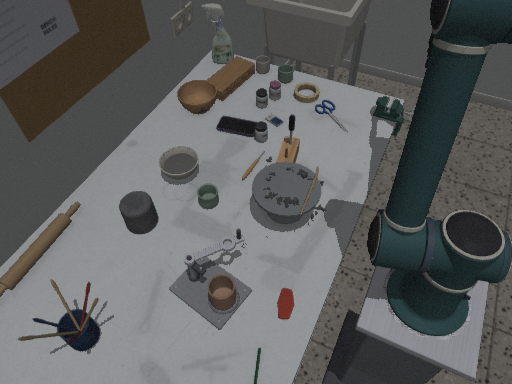

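View pics/top0.png

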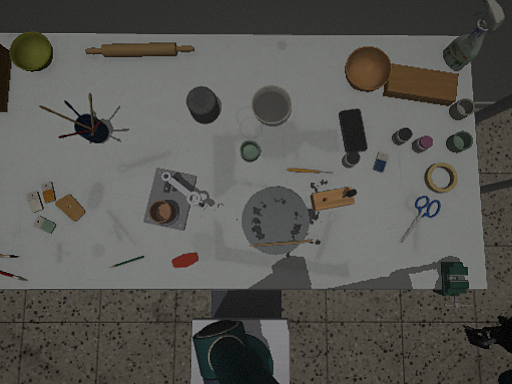

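The top view has the stand at about (170,198), the cup at (163,212), the arm's pin near (208,203), and the holder at (332,199) with the probe at its right end. I'll zoom in.

```bash
python3 - <<'E'
import cv2
t=cv2.imread('pics/top0.png');s=cv2.imread('pics/scene0.png')
cv2.imwrite('pics/ct.png',cv2.resize(t[150:270,130:260],None,fx=6,fy=5*1.0,interpolation=2)[:600] if 0 else cv2.resize(t[150:250,130:260],None,fx=6,fy=6,interpolation=2))
cv2.imwrite('pics/ch.png',cv2.resize(t[170:230,290:390],None,fx=8,fy=8,interpolation=2))
cv2.imwrite('pics/cs.png',cv2.resize(s[220:330,150:280],None,fx=5.4,fy=5.4,interpolation=2))
cv2.imwrite('pics/cs2.png',cv2.resize(s[105:235,230:350],None,fx=4.6,fy=4.6,interpolation=2))
E
```

```text
(no output)
```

View pics/ct.png

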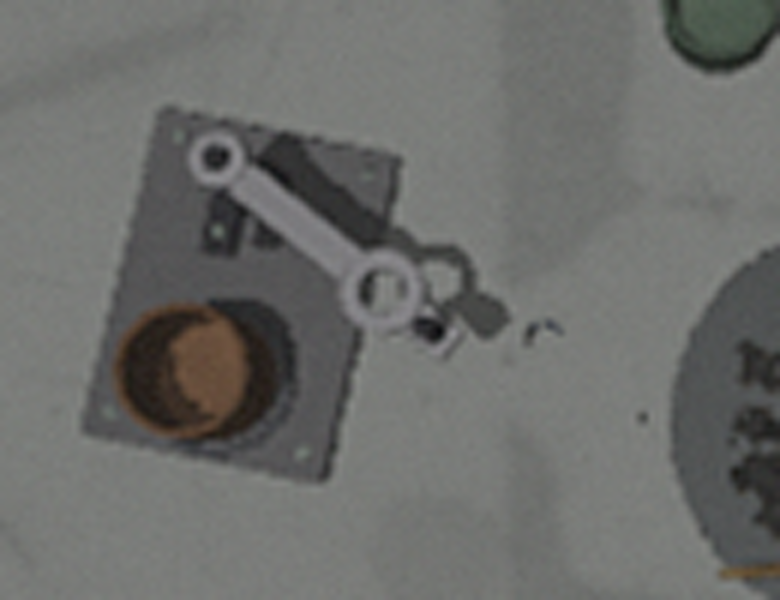

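View pics/ch.png

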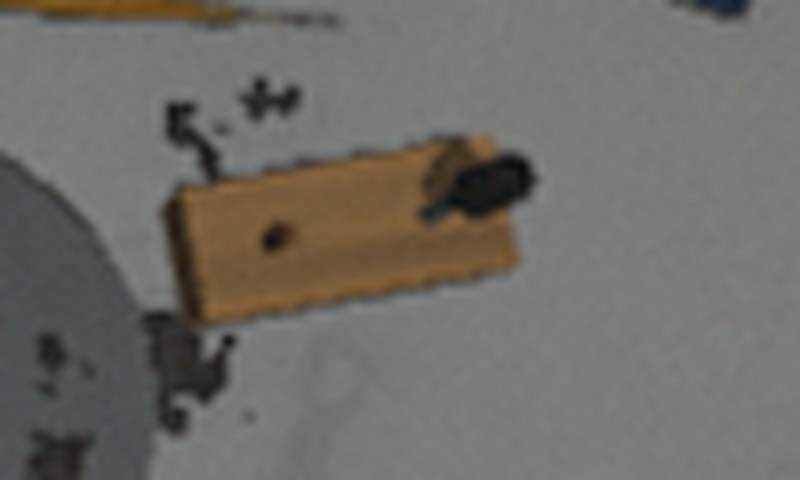

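View pics/cs.png

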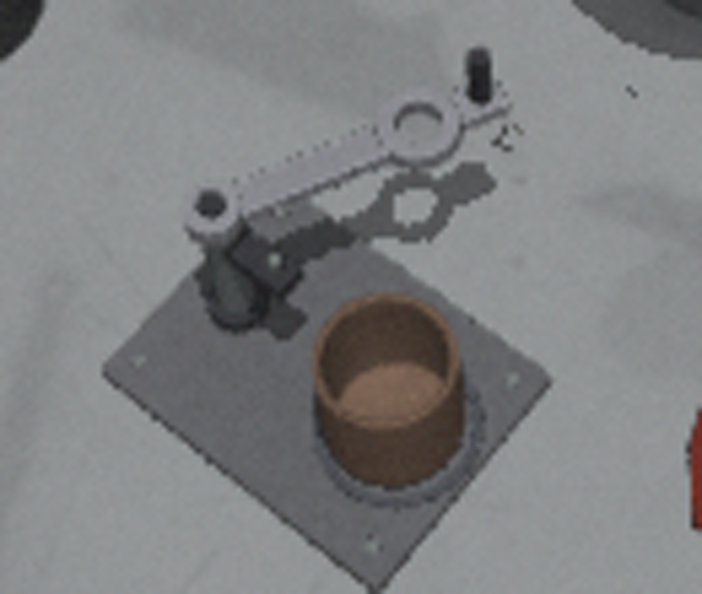

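View pics/cs2.png

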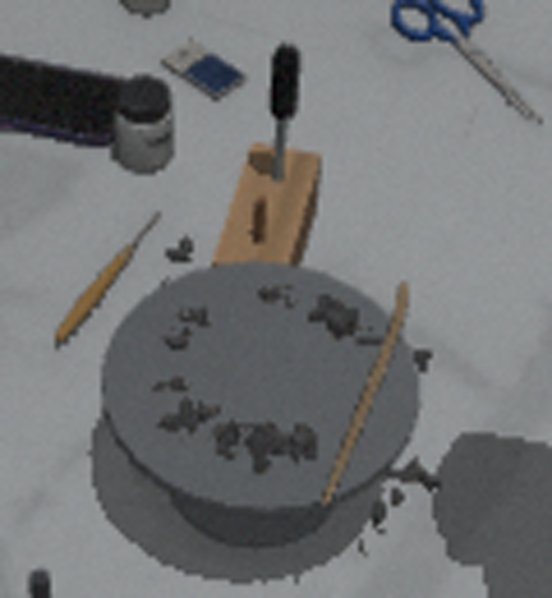

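```bash
python3 - <<'E'
from h import *
import pickle
D=pickle.load(open('d0.pkl','rb'));T,S=D['top'],D['scene']
f=lambda p,s,o:((p[0]+.5)/s-.5+o[0],(p[1]+.5)/s-.5+o[1])
ct=lambda *p:f(p,6,(130,150));ch=lambda *p:f(p,8,(290,170));cs=lambda *p:f(p,5.4,(150,220));c2=lambda *p:f(p,4.6,(230,105))
for n,a,b,z in[('hinge',ct(217,157),cs(211,205),.118),('bore',ct(381,289),cs(418,122),.118),('pintop',ct(431,326),cs(479,52),.154),
 ('holderTopmid',ch(347,228),None,.06),('probetop',ch(510,172),c2(286,48),.185),
 ('probehole',ch(432,214),c2(279,178),.06),('dowel',ch(278,236),c2(258,206),.1),
 ('cuprim',ct(181,370),cs(389,350),.092),('wheelL',None,None,0)]:
    o=[]
    if a:o.append(onplane(T,*a,z).round(4))
    if b:o.append(onplane(S,*b,z).round(4))
    if a and b:
        x,e=tri(T,a,S,b);o+= [x.round(4),np.round(e,4)]
    print(n,*o)
for p in[(167,107),(402,155),(324,481),(82,432)]: print('plate',onplane(T,*ct(*p),.012).round(4))
for p in[(104,370),(377,590),(550,380)]: print('plateS',onplane(S,*cs(*p),.012).round(4))
for p in[(178,187),(490,136),(520,264),(205,322)]: print('hold',onplane(T,*ch(*p),.06).round(4))
# wheel
print('wheel L/R/top/bot top', [onplane(T,u,v,.1).round(3) for u,v in[(242,220),(310,220),(275,186),(275,254)]])
E
```

```text
hinge [0.6044 0.2295 0.118 ] [0.6052 0.2276 0.118 ] [0.604  0.2288 0.1208] [0. 0.]
bore [0.5362 0.1434 0.118 ] [0.536  0.1423 0.118 ] [0.5358 0.1431 0.1193] [0.0003 0.0003]
pintop [0.5142 0.1117 0.154 ] [0.5152 0.1122 0.154 ] [0.5147 0.112  0.1538] [0.0006 0.0006]
holderTopmid [ 0.5421 -0.3001  0.06  ]
probetop [ 0.55   -0.3329  0.185 ] [ 0.5506 -0.3382  0.185 ] [ 0.5487 -0.3314  0.1911] [0.0005 0.0005]
probehole [ 0.5479 -0.3348  0.06  ] [ 0.5474 -0.3351  0.06  ] [ 0.5476 -0.3349  0.0601] [0.0003 0.0003]
dowel [ 0.5348 -0.2643  0.1   ] [ 0.5364 -0.2644  0.1   ] [ 0.5354 -0.264   0.1007] [0.0007 0.0007]
cuprim [0.4961 0.2512 0.092 ] [0.4972 0.2469 0.092 ] [0.4955 0.2494 0.0983] [0.0002 0.0002]
wheelL
plate [0.6505 0.2863 0.012 ]
plate [0.6233 0.1525 0.012 ]
plate [0.4395 0.1916 0.012 ]
plate [0.4664 0.3269 0.012 ]
plateS [0.6491 0.2895 0.012 ]
plateS [0.4661 0.328  0.012 ]
plateS [0.4386 0.1946 0.012 ]
hold [ 0.5587 -0.2316  0.06  ]
hold [ 0.5799 -0.3594  0.06  ]
hold [ 0.5275 -0.37    0.06  ]
hold [ 0.5037 -0.2417  0.06  ]
wheel L/R/top/bot top [array([ 0.469, -0.007,  0.1  ]), array([ 0.469, -0.218,  0.1  ]), array([ 0.576, -0.11 ,  0.1  ]), array([ 0.365, -0.109,  0.1  ])]
```

```bash
cat >> h.py <<'E'
def Rdown(yaw):
    # tool y down, tool x at yaw in world
    x=np.array([np.cos(yaw),np.sin(yaw),0]);y=np.array([0,0,-1.]);return np.stack([x,y,np.cross(x,y)],1)
def rows(p0,R0,tg):
    for p,Rt in tg:
        d=R0.T@(np.array(p)-p0)*1000; r=R.from_matrix(R0.T@Rt).as_rotvec()
        print('d',d.round(1),'r',r.round(3))
E
python3 - <<'E'
from h import *
s=manip.observe()
M=R.from_rotvec(s['ee_rot']).as_matrix();print(M.round(3),np.degrees(np.arctan2(M[1,0],M[0,0])))
H=np.array([.604,.2285])
for deg in[-122,-127.5,-140,-160,-180,-190]:
    a=np.radians(deg);t=np.array([np.sin(a),-np.cos(a)]);print(deg,np.degrees(np.arctan2(t[1],t[0])))
E
```

```text
[[ 0.287 -0.001  0.958]
 [-0.958  0.002  0.287]
 [-0.002 -1.     0.   ]] -73.33735443537783
-122 148.0
-127.5 142.5
-140 130.0
-160 110.00000000000001
-180 90.00000000000001
-190 80.0
```

>>> carry_out:
  moves:
    - {"dx":-38,"dy":-10,"dz":34,"ry":-0.18,"jaw":0}
    - {"dx":-76,"dy":-20,"dz":68,"ry":-0.36,"jaw":0}
    - {"dx":-114,"dy":-20,"dz":102,"ry":-0.54,"jaw":0}
    - {"dx":-152,"dy":-20,"dz":136,"ry":-0.72,"jaw":0}
    - {"dx":-190,"dy":-20,"dz":170,"ry":-0.9,"jaw":0}
    - {"dx":-228,"dy":-20,"dz":204,"ry":-1.08,"jaw":0}
    - {"dx":-266,"dy":-20,"dz":238,"ry":-1.26,"jaw":0}
    - {"dx":-304,"dy":-20,"dz":272,"ry":-1.44,"jaw":0}

```text
invalid input at $.moves[0]: expected keys rx, ry, rz, dx, dy, dz, jaw
```

```bash
python3 - <<'E'
from h import *
s=manip.observe();M=R.from_rotvec(s['ee_rot']).as_matrix();print(s['eef_pos'],s['joint_pos'],s['grip_width'],s['clock'],np.degrees(np.arctan2(M[1,0],M[0,0])))
rows(s['eef_pos'],M,[((.538,.094,.25),Rdown(np.radians(52.5)))])
E
```

```text
[ 0.19335961 -0.64600577  0.23004254] [-1.31689249e+00  2.64711625e-01  1.60527670e+00 -1.89817357e-05
  1.27369140e+00 -3.69085541e-02] 0.0852773580674825 0.1 -73.33735443537783
d [-610.2  -18.7  542.4] r [-2.000e-03 -2.196e+00 -1.000e-03]
```

All keys are needed.

>>> carry_out:
  moves:
    - {"rx":0,"rz":0,"dx":-38,"dy":-10,"dz":34,"ry":-0.18,"jaw":0}
    - {"rx":0,"rz":0,"dx":-76,"dy":-20,"dz":68,"ry":-0.36,"jaw":0}
    - {"rx":0,"rz":0,"dx":-114,"dy":-20,"dz":102,"ry":-0.54,"jaw":0}
    - {"rx":0,"rz":0,"dx":-152,"dy":-20,"dz":136,"ry":-0.72,"jaw":0}
    - {"rx":0,"rz":0,"dx":-190,"dy":-20,"dz":170,"ry":-0.9,"jaw":0}
    - {"rx":0,"rz":0,"dx":-228,"dy":-20,"dz":204,"ry":-1.08,"jaw":0}
    - {"rx":0,"rz":0,"dx":-266,"dy":-20,"dz":238,"ry":-1.26,"jaw":0}
    - {"rx":0,"rz":0,"dx":-304,"dy":-20,"dz":272,"ry":-1.44,"jaw":0}

```text
clock: 1.1
eef_pos: [0.3671, -0.2757, 0.2509]
ee_rot: [-1.567, -0.13, 0.13]
wrist_force: [-0.3, -0.7, -0.2]
grip_width: -0.0004
```

```bash
cat >> h.py <<'E'
def st():
    s=manip.observe();M=R.from_rotvec(s['ee_rot']).as_matrix();print('t',round(s['clock'],3),'p',s['eef_pos'].round(4),'q',s['joint_pos'].round(3),'w',round(s['grip_width'],4),'yaw',np.degrees(np.arctan2(M[1,0],M[0,0])).round(2),'F',s['wrist_force'].round(2),'down',M[:,1].round(4));return s['eef_pos'],M
E
python3 - <<'E'
from h import *
p,M=st()
rows(p,M,[((.538,.094,.25),Rdown(np.radians(52.5)))])
E
```

```text
t 1.1 p [ 0.3671 -0.2757  0.2509] q [-0.698 -0.167  2.018  0.     1.291 -0.864] w -0.0004 yaw 9.49 F [-0.26 -0.75 -0.21] down [-1.e-04  3.e-04 -1.e+00]
d [229.4   1.  336.5] r [-0.    -0.751  0.   ]
```

>>> carry_out:
  moves:
    - {"rx":0,"rz":0,"dx":29,"dy":0,"dz":42,"ry":-0.1,"jaw":0}
    - {"rx":0,"rz":0,"dx":58,"dy":0,"dz":85,"ry":-0.2,"jaw":0}
    - {"rx":0,"rz":0,"dx":87,"dy":0,"dz":127,"ry":-0.3,"jaw":0}
    - {"rx":0,"rz":0,"dx":116,"dy":0,"dz":170,"ry":-0.4,"jaw":0}
    - {"rx":0,"rz":0,"dx":145,"dy":0,"dz":212,"ry":-0.5,"jaw":0}
    - {"rx":0,"rz":0,"dx":174,"dy":0,"dz":254,"ry":-0.6,"jaw":0}
    - {"rx":0,"rz":0,"dx":203,"dy":0,"dz":297,"ry":-0.7,"jaw":0}
    - {"rx":0,"rz":0,"dx":229,"dy":0,"dz":337,"ry":-0.75,"jaw":0}

```text
clock: 2.1
eef_pos: [0.5395, 0.0935, 0.2508]
ee_rot: [-1.451, -0.712, 0.713]
wrist_force: [-0.3, -0.4, 0.1]
grip_width: -0.0
```

```bash
python3 - <<'E'
from h import *
p,M=st()
rows(p,M,[((.538,.094,.128),Rdown(np.radians(52.5)))])
d=grab('scene','s1.png');cv2.imwrite('pics/s1c.png',cv2.resize(d['frame'][180:330,150:300,::-1],None,fx=4,fy=4))
E
```

```text
t 2.1 p [0.5395 0.0935 0.2508] q [ 0.126  0.011  1.853 -0.     1.278 -0.786] w -0.0 yaw 52.29 F [-0.27 -0.36  0.15] down [-6.e-04 -2.e-04 -1.e+00]
d [ -0.5 122.8   1.5] r [-0.    -0.004 -0.001]
```

View pics/s1c.png

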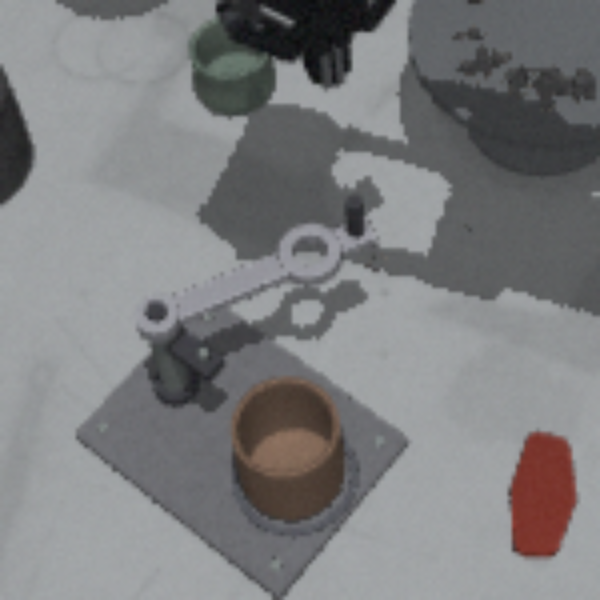

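The closed fingers are behind and above the pin (crop 325,60; the pin is at 355,205). I'll lower them.

>>> carry_out:
  moves:
    - {"rx":0,"rz":0,"dx":0,"dy":20,"dz":1,"ry":0,"jaw":0}
    - {"rx":0,"rz":0,"dx":0,"dy":45,"dz":1,"ry":0,"jaw":0}
    - {"rx":0,"rz":0,"dx":0,"dy":70,"dz":1,"ry":0,"jaw":0}
    - {"rx":0,"rz":0,"dx":0,"dy":92,"dz":1,"ry":0,"jaw":0}
    - {"rx":0,"rz":0,"dx":0,"dy":108,"dz":1,"ry":0,"jaw":0}
    - {"rx":0,"rz":0,"dx":0,"dy":118,"dz":1,"ry":0,"jaw":0}
    - {"rx":0,"rz":0,"dx":0,"dy":122,"dz":1,"ry":0,"jaw":0}
    - {"rx":0,"rz":0,"dx":0,"dy":122,"dz":1,"ry":0,"jaw":0}

```text
clock: 3.15
eef_pos: [0.5388, 0.0923, 0.1295]
ee_rot: [-1.452, -0.71, 0.71]
wrist_force: [0.8, 0.7, 0.4]
grip_width: -0.0001
```

```bash
python3 - <<'E'
from h import *
p,M=st()
d=grab('scene','s2.png');cv2.imwrite('pics/s2c.png',cv2.resize(d['frame'][180:330,150:300,::-1],None,fx=4,fy=4))
H=np.array([.604,.2285])
T=[]
for deg in[-127.5,-131,-135,-139,-143,-147,-151,-155,-159,-163,-167,-171,-175,-179,-183,-187,-189,-191,-192.3]:
    a=np.radians(deg);t=np.array([np.sin(a),-np.cos(a)]);c=H+.145*np.array([np.cos(a),np.sin(a)])-.017*t
    T.append(((c[0],c[1],.128),Rdown(np.arctan2(t[1],t[0])-np.pi/2)))
rows(p,M,T)
E
```

```text
t 3.15 p [0.5388 0.0923 0.1295] q [ 0.124  0.109  1.984 -0.     1.048 -0.786] w -0.0001 yaw 52.13 F [0.76 0.73 0.36] down [ 4.e-04  0.e+00 -1.e+00]
d [ 2.7  1.5 14.2] r [ 0.    -0.006  0.   ]
d [ 1.9  1.5 23.1] r [0.    0.055 0.   ]
d [ 1.6  1.5 33.2] r [0.    0.124 0.   ]
d [ 2.   1.5 43.4] r [0.    0.194 0.   ]
d [ 3.2  1.5 53.5] r [0.    0.264 0.   ]
d [ 5.   1.5 63.6] r [0.    0.334 0.   ]
d [ 7.6  1.5 73.4] r [0.    0.404 0.   ]
d [10.8  1.5 83.1] r [0.    0.474 0.   ]
d [14.7  1.5 92.5] r [0.    0.543 0.   ]
d [ 19.2   1.5 101.6] r [0.    0.613 0.   ]
d [ 24.4   1.5 110.4] r [0.    0.683 0.   ]
d [ 30.1   1.5 118.8] r [0.    0.753 0.   ]
d [ 36.5   1.5 126.8] r [0.    0.823 0.   ]
d [ 43.3   1.5 134.3] r [0.    0.892 0.   ]
d [ 50.7   1.5 141.4] r [0.    0.962 0.   ]
d [ 58.6   1.5 147.8] r [0.    1.032 0.   ]
d [ 62.7   1.5 150.9] r [0.    1.067 0.   ]
d [ 66.9   1.5 153.8] r [0.    1.102 0.   ]
d [ 69.7   1.5 155.6] r [0.    1.125 0.   ]
```

View pics/s2c.png

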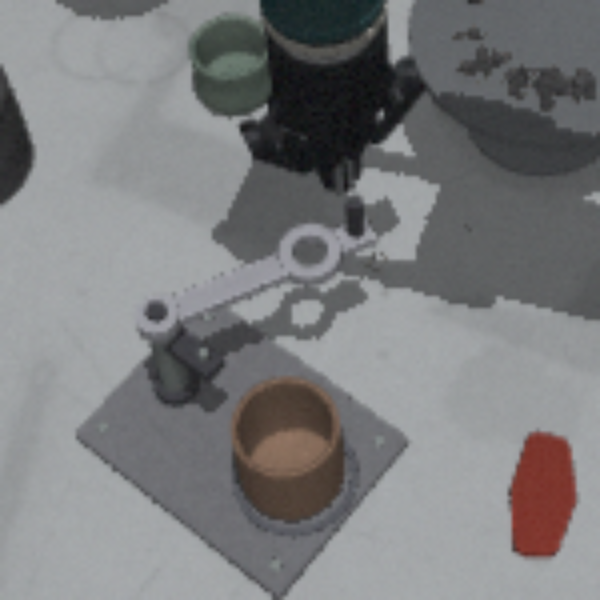

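The fingers are just behind the pin (340,175 vs 355,215). Starting the swing.

>>> carry_out:
  moves:
    - {"rx":0,"rz":0,"dx":2.5,"dy":0,"dz":10,"ry":0,"jaw":0}
    - {"rx":0,"rz":0,"dx":2,"dy":0,"dz":20,"ry":0.04,"jaw":0}
    - {"rx":0,"rz":0,"dx":1.6,"dy":0,"dz":30,"ry":0.1,"jaw":0}
    - {"rx":0,"rz":0,"dx":2,"dy":0,"dz":40,"ry":0.17,"jaw":0}
    - {"rx":0,"rz":0,"dx":3,"dy":0,"dz":50,"ry":0.24,"jaw":0}
    - {"rx":0,"rz":0,"dx":4.5,"dy":0,"dz":60,"ry":0.31,"jaw":0}
    - {"rx":0,"rz":0,"dx":6.5,"dy":0,"dz":70,"ry":0.38,"jaw":0}
    - {"rx":0,"rz":0,"dx":9.5,"dy":0,"dz":79,"ry":0.44,"jaw":0}

```text
clock: 4.2
eef_pos: [0.4817, 0.1492, 0.1299]
ee_rot: [-1.539, -0.368, 0.367]
wrist_force: [0.3, -0.2, -0.2]
grip_width: -0.0004
```

```bash
cat >rest.py <<'E'
from h import *
import sys
p,M=st()
d=grab('scene','s3.png');cv2.imwrite('pics/'+sys.argv[1],cv2.resize(d['frame'][180:330,150:300,::-1],None,fx=4,fy=4))
H=np.array([.604,.2285])
T=[]
for deg in[-155,-159,-163,-167,-171,-175,-179,-183,-187,-189,-191,-192.3]:
    a=np.radians(deg);t=np.array([np.sin(a),-np.cos(a)]);c=H+.145*np.array([np.cos(a),np.sin(a)])-.017*t
    T.append(((c[0],c[1],.128),Rdown(np.arctan2(t[1],t[0])-np.pi/2)))
rows(p,M,T)
E
python3 rest.py s3c.png
```

```text
t 4.2 p [0.4817 0.1492 0.1299] q [ 0.251  0.028  2.069  0.     1.043 -0.218] w -0.0004 yaw 26.84 F [ 0.31 -0.2  -0.16] down [ 9.e-04  3.e-04 -1.e+00]
d [-0.5  1.9  3.2] r [0.    0.032 0.001]
d [-1.   1.9 13.4] r [0.    0.102 0.001]
d [-0.8  1.9 23.6] r [0.    0.172 0.001]
d [ 0.1  1.9 33.7] r [0.    0.242 0.001]
d [ 1.7  1.9 43.8] r [-0.     0.311  0.001]
d [ 4.1  1.9 53.7] r [-0.     0.381  0.001]
d [ 7.1  1.9 63.5] r [-0.     0.451  0.001]
d [10.7  1.9 73. ] r [-0.     0.521  0.001]
d [15.1  1.9 82.2] r [-0.     0.591  0.001]
d [17.5  2.  86.7] r [-0.     0.626  0.001]
d [20.   2.  91.1] r [-0.     0.66   0.001]
d [21.8  2.  93.9] r [-0.     0.683  0.001]
```

View pics/s3c.png

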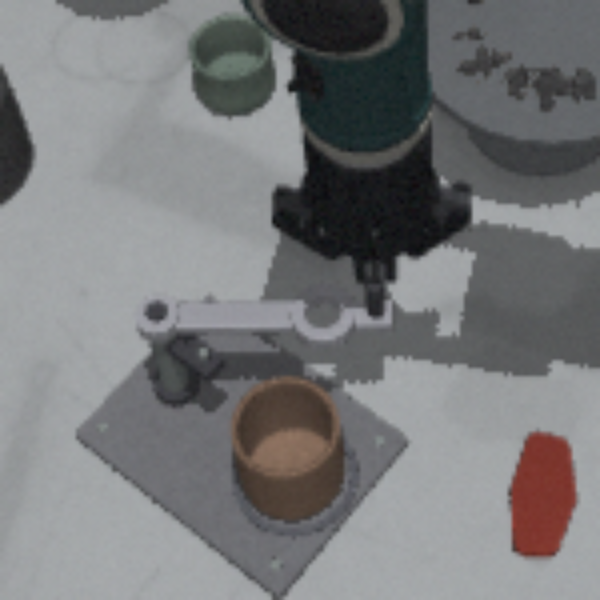

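The arm is moving, with the pin at about (376,300) against the fingers. I'll push on through the detent.

>>> carry_out:
  moves:
    - {"rx":0,"rz":0,"dx":-1,"dy":1,"dz":10,"ry":0.08,"jaw":0}
    - {"rx":0,"rz":0,"dx":-1,"dy":1,"dz":21,"ry":0.15,"jaw":0}
    - {"rx":0,"rz":0,"dx":0,"dy":1,"dz":32,"ry":0.23,"jaw":0}
    - {"rx":0,"rz":0,"dx":1.5,"dy":1,"dz":43,"ry":0.31,"jaw":0}
    - {"rx":0,"rz":0,"dx":4,"dy":1,"dz":54,"ry":0.38,"jaw":0}
    - {"rx":0,"rz":0,"dx":7,"dy":1,"dz":64,"ry":0.45,"jaw":0}
    - {"rx":0,"rz":0,"dx":11,"dy":1,"dz":74,"ry":0.52,"jaw":0}
    - {"rx":0,"rz":0,"dx":15,"dy":1,"dz":82,"ry":0.59,"jaw":0}

```text
clock: 5.25
eef_pos: [0.4581, 0.2289, 0.1288]
ee_rot: [-1.568, 0.094, -0.095]
wrist_force: [-0.2, 0.5, -0.4]
grip_width: -0.0
```

```bash
python3 rest.py s4c.png
```

```text
t 5.25 p [0.4581 0.2289 0.1288] q [ 0.415  0.045  2.054 -0.     1.042  0.536] w -0.0 yaw -6.92 F [-0.16  0.45 -0.39] down [ 5.e-04  2.e-04 -1.e+00]
d [ 30.8   0.8 -73.9] r [-0.    -0.557  0.001]
d [ 24.8   0.8 -65.7] r [-0.    -0.487  0.001]
d [ 19.3   0.8 -57.1] r [-0.    -0.418  0.001]
d [ 14.4   0.8 -48.2] r [-0.    -0.348  0.001]
d [ 10.1   0.8 -38.9] r [-0.    -0.278  0.001]
d [  6.5   0.8 -29.4] r [-0.    -0.208  0.001]
d [  3.6   0.8 -19.6] r [-0.    -0.138  0.001]
d [ 1.4  0.8 -9.7] r [-0.    -0.068  0.001]
d [-0.1  0.8  0.4] r [-0.     0.001  0.001]
d [-0.6  0.8  5.5] r [-0.     0.036  0.   ]
d [-0.9  0.8 10.6] r [-0.     0.071  0.   ]
d [-1.   0.8 13.9] r [-0.     0.094  0.   ]
```

View pics/s4c.png

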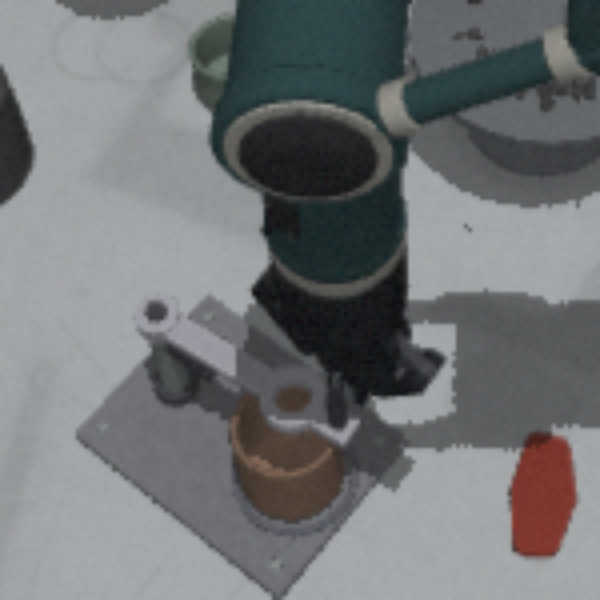

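>>> carry_out:
  moves:
    - {"rx":0,"rz":0,"dx":-0.5,"dy":0,"dz":3,"ry":0.02,"jaw":0}
    - {"rx":0,"rz":0,"dx":-0.6,"dy":0,"dz":6,"ry":0.04,"jaw":0}
    - {"rx":0,"rz":0,"dx":-0.8,"dy":0,"dz":8,"ry":0.06,"jaw":0}
    - {"rx":0,"rz":0,"dx":-1,"dy":0,"dz":10,"ry":0.07,"jaw":0}
    - {"rx":0,"rz":0,"dx":-1,"dy":0,"dz":11,"ry":0.07,"jaw":0}
    - {"rx":0,"rz":0,"dx":-1,"dy":0,"dz":12,"ry":0.08,"jaw":0}
    - {"rx":0,"rz":0,"dx":-1,"dy":0,"dz":12,"ry":0.08,"jaw":0}
    - {"rx":0,"rz":0,"dx":-1,"dy":0,"dz":12,"ry":0.08,"jaw":0}

```text
clock: 6.3
eef_pos: [0.4587, 0.2402, 0.1282]
ee_rot: [-1.565, 0.157, -0.157]
wrist_force: [-0.1, -0.2, 0.4]
grip_width: 0.0003
```

```bash
python3 rest.py s5c.png
```

```text
t 6.3 p [0.4587 0.2402 0.1282] q [ 0.434  0.057  2.043 -0.     1.042  0.634] w 0.0003 yaw -11.46 F [-0.15 -0.24  0.35] down [-1.e-04 -1.e-04 -1.e+00]
d [ 38.3   0.3 -82.5] r [ 0.    -0.636 -0.   ]
d [ 31.6   0.3 -74.8] r [ 0.    -0.566 -0.   ]
d [ 25.4   0.3 -66.7] r [ 0.    -0.497 -0.   ]
d [ 19.8   0.3 -58.1] r [ 0.    -0.427 -0.   ]
d [ 14.9   0.3 -49.2] r [ 0.    -0.357 -0.   ]
d [ 10.5   0.2 -40. ] r [ 0.    -0.287 -0.   ]
d [  6.9   0.2 -30.5] r [ 0.    -0.217 -0.   ]
d [  3.9   0.2 -20.8] r [ 0.    -0.148 -0.   ]
d [  1.5   0.2 -10.9] r [ 0.    -0.078 -0.   ]
d [ 0.6  0.2 -5.8] r [ 0.    -0.043 -0.   ]
d [-0.1  0.2 -0.8] r [ 0.    -0.008 -0.   ]
d [-0.5  0.2  2.5] r [ 0.     0.015 -0.   ]
```

View pics/s5c.png

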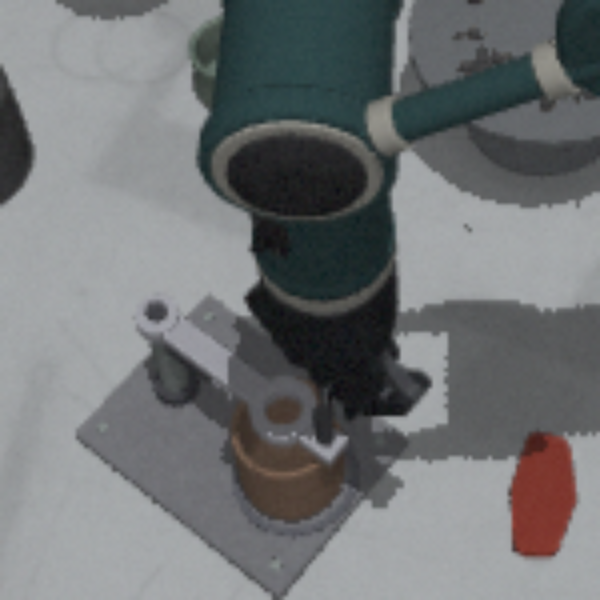

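The pin is still beside the fingers and the push force is about zero. I'll back off, rise, and check that it's seated.

>>> carry_out:
  moves:
    - {"rx":0,"rz":0,"dx":0,"dy":0,"dz":-12,"ry":0,"jaw":0}
    - {"rx":0,"rz":0,"dx":0,"dy":-10,"dz":-30,"ry":0,"jaw":0}
    - {"rx":0,"rz":0,"dx":0,"dy":-50,"dz":-50,"ry":0,"jaw":0}
    - {"rx":0,"rz":0,"dx":0,"dy":-85,"dz":-90,"ry":0,"jaw":20}
    - {"rx":0,"rz":0,"dx":0,"dy":-110,"dz":-135,"ry":0,"jaw":50}
    - {"rx":0,"rz":0,"dx":0,"dy":-130,"dz":-180,"ry":0,"jaw":50}
    - {"rx":0,"rz":0,"dx":0,"dy":-130,"dz":-225,"ry":0,"jaw":50}
    - {"rx":0,"rz":0,"dx":0,"dy":-130,"dz":-270,"ry":0,"jaw":50}

```text
clock: 7.35
eef_pos: [0.4041, -0.0265, 0.2595]
ee_rot: [-1.566, 0.156, -0.159]
wrist_force: [0.4, 0.3, -0.3]
grip_width: 0.0499
```

```bash
python3 - <<'E'
from h import *
import pickle
p,M=st()
d=grab('scene','s6.png');t=grab('top','t6.png');pickle.dump(dict(scene=d,top=t),open('d6.pkl','wb'))
cv2.imwrite('pics/s6c.png',cv2.resize(d['frame'][240:320,160:270,::-1],None,fx=7,fy=7,interpolation=2))
cv2.imwrite('pics/t6c.png',cv2.resize(t['frame'][160:235,135:235,::-1],None,fx=8,fy=8,interpolation=2))
rows(p,M,[((.548,-.334,.26),Rdown(np.radians(-9.4)))])
E
```

```text
t 7.35 p [ 0.4041 -0.0265  0.2595] q [-0.127 -0.29   2.099 -0.     1.33   0.074] w 0.0499 yaw -11.48 F [ 0.38  0.35 -0.25] down [ 2.3e-03 -7.0e-04 -1.0e+00]
d [ 2.022e+02  1.000e-01 -2.727e+02] r [ 0.    -0.036  0.002]
```

View pics/s6c.png

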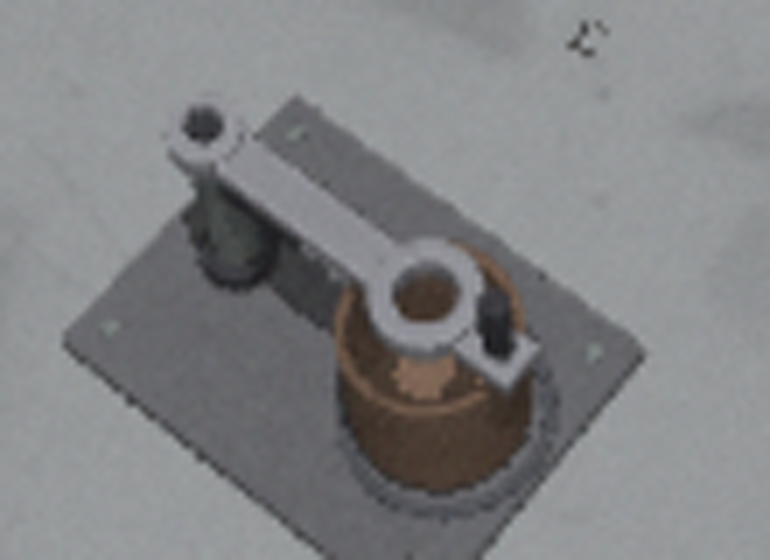

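View pics/t6c.png

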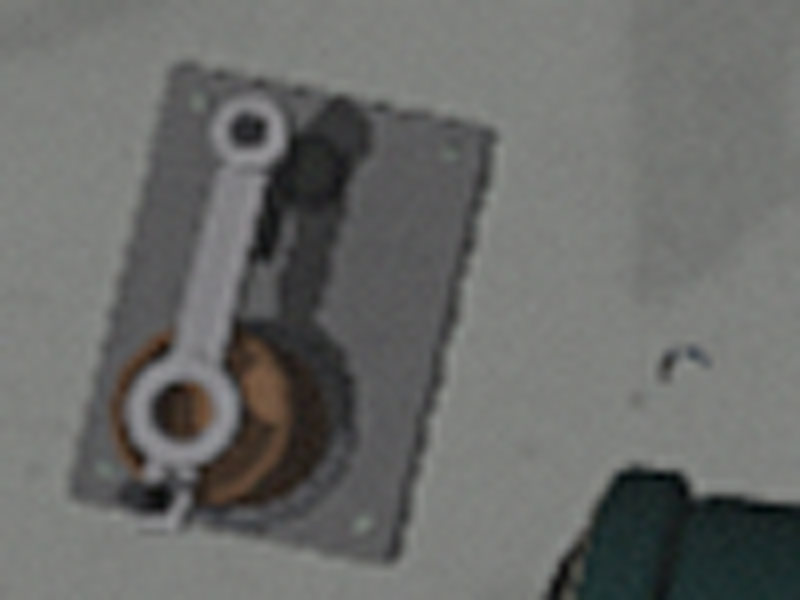

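```bash
python3 - <<'E'
from h import *
import pickle
D=pickle.load(open('d6.pkl','rb'));T,S=D['top'],D['scene']
f=lambda p,s,o:((p[0]+.5)/s-.5+o[0],(p[1]+.5)/s-.5+o[1])
a=lambda *p:f(p,8,(135,160));b=lambda *p:f(p,7,(160,240))
r={}
for n,x,y in[('hinge',a(250,129),b(204,122)),('bore',a(184,410),b(425,295))]:
    t=onplane(T,*x,.118);s=onplane(S,*y,.118);r[n]=(t+s)/2;print(n,t.round(4),s.round(4),tri(T,x,S,y)[0].round(4))
x=a(150,492);y=b(494,297);print('pintop',onplane(T,*x,.154),onplane(S,*y,.154))
for p in[(178,63),(496,133),(395,562),(70,495)]: print(onplane(T,*a(*p),.012).round(4))
E
```

```text
hinge [0.6046 0.2293 0.118 ] [0.6059 0.2261 0.118 ] [0.6039 0.2281 0.1227]
bore [0.4958 0.2508 0.118 ] [0.496 0.252 0.118] [0.4961 0.2514 0.1165]
pintop [0.46320554 0.25215728 0.154     ] [0.46281539 0.25643864 0.154     ]
[0.6504 0.2884 0.012 ]
[0.6206 0.1525 0.012 ]
[0.4392 0.1905 0.012 ]
[0.4669 0.3267 0.012 ]
```

The arm points at exactly 90° and the bore is at (0.496, 0.2515) over the cup, so it is seated. Next, the probe.

>>> carry_out:
  moves:
    - {"rx":0,"rz":0,"dx":25,"dy":0,"dz":-34,"ry":0,"jaw":50}
    - {"rx":0,"rz":0,"dx":50,"dy":0,"dz":-68,"ry":0,"jaw":50}
    - {"rx":0,"rz":0,"dx":80,"dy":0,"dz":-105,"ry":0,"jaw":50}
    - {"rx":0,"rz":0,"dx":110,"dy":0,"dz":-145,"ry":0,"jaw":50}
    - {"rx":0,"rz":0,"dx":140,"dy":0,"dz":-185,"ry":0,"jaw":50}
    - {"rx":0,"rz":0,"dx":165,"dy":0,"dz":-225,"ry":0,"jaw":50}
    - {"rx":0,"rz":0,"dx":190,"dy":0,"dz":-255,"ry":0,"jaw":50}
    - {"rx":0,"rz":0,"dx":202,"dy":0,"dz":-273,"ry":0,"jaw":50}

```text
clock: 8.45
eef_pos: [0.549, -0.3337, 0.2584]
ee_rot: [-1.565, 0.158, -0.158]
wrist_force: [-0.4, -0.1, 0.4]
grip_width: 0.0497
```

```bash
python3 - <<'E'
from h import *
p,M=st()
d=grab('scene','s7.png');t=grab('top','t7.png')
cv2.imwrite('pics/s7c.png',cv2.resize(d['frame'][60:180,240:350,::-1],None,fx=5,fy=5,interpolation=2))
rows(p,M,[((.548,-.334,.138),Rdown(np.radians(-11.5)))])
E
```

```text
t 8.45 p [ 0.549  -0.3337  0.2584] q [-0.585  0.188  1.646  0.     1.308 -0.384] w 0.0497 yaw -11.53 F [-0.39 -0.11  0.38] down [ 0.e+00  1.e-04 -1.e+00]
d [ -0.9 120.4  -0.5] r [-0.    -0.001 -0.   ]
```

View pics/s7c.png

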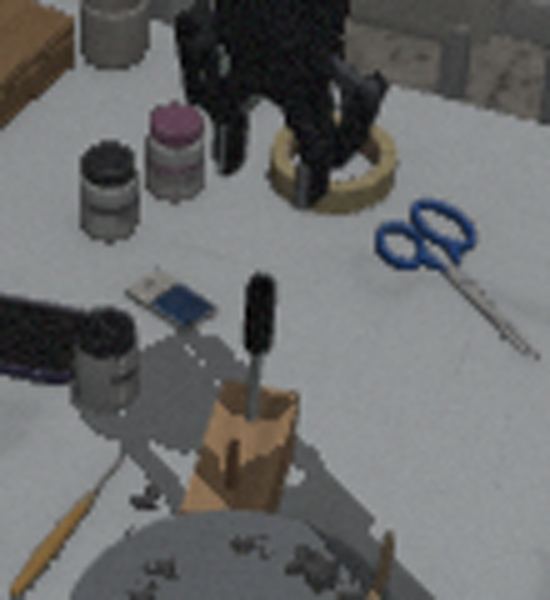

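View pics/t7.png

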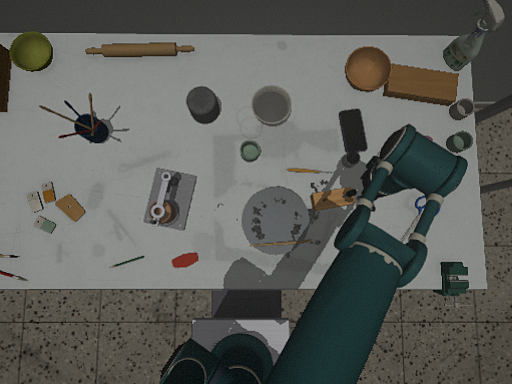

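The fingers (232,160 and 312,190) straddle the line above the probe handle (260,280). Descending.

>>> carry_out:
  moves:
    - {"rx":0,"rz":0,"dx":-1,"dy":20,"dz":-0.5,"ry":0,"jaw":50}
    - {"rx":0,"rz":0,"dx":-1,"dy":45,"dz":-0.5,"ry":0,"jaw":50}
    - {"rx":0,"rz":0,"dx":-1,"dy":70,"dz":-0.5,"ry":0,"jaw":50}
    - {"rx":0,"rz":0,"dx":-1,"dy":92,"dz":-0.5,"ry":0,"jaw":50}
    - {"rx":0,"rz":0,"dx":-1,"dy":108,"dz":-0.5,"ry":0,"jaw":50}
    - {"rx":0,"rz":0,"dx":-1,"dy":117,"dz":-0.5,"ry":0,"jaw":50}
    - {"rx":0,"rz":0,"dx":-1,"dy":120,"dz":-0.5,"ry":0,"jaw":50}
    - {"rx":0,"rz":0,"dx":-1,"dy":120,"dz":-0.5,"ry":0,"jaw":50}

```text
clock: 9.55
eef_pos: [0.548, -0.3324, 0.1388]
ee_rot: [-1.565, 0.156, -0.158]
wrist_force: [0.2, -0.6, 0.6]
grip_width: 0.0503
```

```bash
python3 - <<'E'
from h import *
p,M=st()
d=grab('scene','s8.png');t=grab('top','t8.png')
cv2.imwrite('pics/s8c.png',cv2.resize(d['frame'][80:180,250:340,::-1],None,fx=6,fy=6,interpolation=2))
print(proj(d,(.548,-.334,.155)),proj(t,(.548,-.334,.155)))
E
```

```text
t 9.55 p [ 0.548  -0.3324  0.1388] q [-0.584  0.27   1.773  0.     1.098 -0.384] w 0.0503 yaw -11.46 F [ 0.17 -0.61  0.63] down [ 7.e-04 -4.e-04 -1.e+00]
[291.50228879 122.97519558] [350.99125334 192.92110553]
```

View pics/s8c.png

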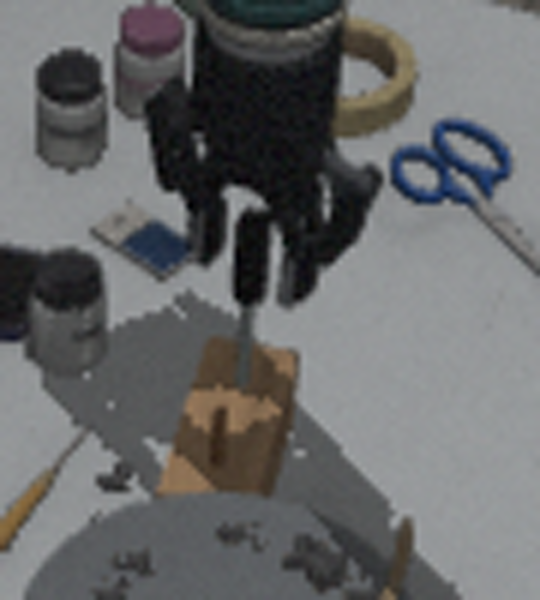

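The handle (250,255) sits between the fingers. Closing.

>>> carry_out:
  moves:
    - {"rx":0,"rz":0,"dx":0,"dy":0,"dz":-1,"ry":0,"jaw":30}
    - {"rx":0,"rz":0,"dx":0,"dy":0,"dz":-1,"ry":0,"jaw":22}
    - {"rx":0,"rz":0,"dx":0,"dy":0,"dz":-1,"ry":0,"jaw":14}
    - {"rx":0,"rz":0,"dx":0,"dy":0,"dz":-1,"ry":0,"jaw":10}
    - {"rx":0,"rz":0,"dx":0,"dy":0,"dz":-1,"ry":0,"jaw":10}
    - {"rx":0,"rz":0,"dx":0,"dy":0,"dz":-1,"ry":0,"jaw":10}
    - {"rx":0,"rz":0,"dx":0,"dy":0,"dz":-1,"ry":0,"jaw":10}
    - {"rx":0,"rz":0,"dx":0,"dy":0,"dz":-1,"ry":0,"jaw":10}
  grip_force: 45

```text
clock: 10.65
eef_pos: [0.548, -0.3336, 0.1388]
ee_rot: [-1.566, 0.156, -0.158]
wrist_force: [2.0, -1.4, 4.1]
grip_width: 0.019
```

```bash
python3 - <<'E'
from h import *
p,M=st();print(manip.observe()['moment'])
E
```

```text
t 10.65 p [ 0.548  -0.3336  0.1388] q [-0.586  0.271  1.772  0.     1.097 -0.386] w 0.019 yaw -11.46 F [ 1.95 -1.43  4.09] down [ 1.3e-03 -7.0e-04 -1.0e+00]
[-0.18429647 -0.63286929  0.01383816]
```

Gripped at 19 mm opening with small forces. Lifting straight up.

>>> carry_out:
  moves:
    - {"rx":0,"rz":0,"dx":0,"dy":-8,"dz":0,"ry":0,"jaw":10}
    - {"rx":0,"rz":0,"dx":0,"dy":-18,"dz":0,"ry":0,"jaw":10}
    - {"rx":0,"rz":0,"dx":0,"dy":-30,"dz":0,"ry":0,"jaw":10}
    - {"rx":0,"rz":0,"dx":0,"dy":-45,"dz":0,"ry":0,"jaw":10}
    - {"rx":0,"rz":0,"dx":0,"dy":-60,"dz":0,"ry":0,"jaw":10}
    - {"rx":0,"rz":0,"dx":0,"dy":-80,"dz":0,"ry":0,"jaw":10}
    - {"rx":0,"rz":0,"dx":0,"dy":-105,"dz":0,"ry":0,"jaw":10}
    - {"rx":0,"rz":0,"dx":0,"dy":-130,"dz":0,"ry":0,"jaw":10}

```text
clock: 11.65
eef_pos: [0.5464, -0.3329, 0.2698]
ee_rot: [-1.564, 0.159, -0.155]
wrist_force: [-0.7, -0.1, -1.0]
grip_width: 0.0189
```

>>> carry_out:
  moves:
    - {"rx":0,"rz":0,"dx":0,"dy":-20,"dz":0,"ry":0,"jaw":10}
    - {"rx":0,"rz":0,"dx":0,"dy":-40,"dz":0,"ry":0,"jaw":10}
    - {"rx":0,"rz":0,"dx":0,"dy":-55,"dz":0,"ry":0,"jaw":10}
    - {"rx":0,"rz":0,"dx":0,"dy":-62,"dz":0,"ry":0,"jaw":10}
    - {"rx":0,"rz":0,"dx":0,"dy":-65,"dz":0,"ry":0,"jaw":10}
    - {"rx":0,"rz":0,"dx":0,"dy":-65,"dz":0,"ry":0,"jaw":10}
    - {"rx":0,"rz":0,"dx":0,"dy":-65,"dz":0,"ry":0,"jaw":10}
    - {"rx":0,"rz":0,"dx":0,"dy":-65,"dz":0,"ry":0,"jaw":10}

```text
clock: 12.65
eef_pos: [0.5473, -0.3332, 0.3325]
ee_rot: [-1.565, 0.158, -0.156]
wrist_force: [0.6, -0.8, 0.0]
grip_width: 0.0191
```

```bash
python3 - <<'E'
from h import *
p,M=st()
d=grab('scene','s9.png');t=grab('top','t9.png')
c=p+np.array([0,0,0]);print(proj(d,p),proj(t,p))
u,v=proj(d,p).astype(int)
cv2.imwrite('pics/s9c.png',cv2.resize(d['frame'][v-30:v+90,u-50:u+50,::-1],None,fx=5,fy=5,interpolation=2));print(u-50,v-30)
rows(p,M,[((.496,.2515,.32),Rdown(np.radians(-11.5)))])
E
```

```text
t 12.65 p [ 0.5473 -0.3332  0.3325] q [-0.586  0.156  1.549 -0.     1.438 -0.386] w 0.0191 yaw -11.46 F [ 0.59 -0.77  0.02] down [-1.e-03  7.e-04 -1.e+00]
[294.95516626  78.27581068] [369.43009121 185.02788297]
244 48
d [-166.4   13.   562.8] r [-0.     0.001 -0.001]
```

View pics/s9c.png

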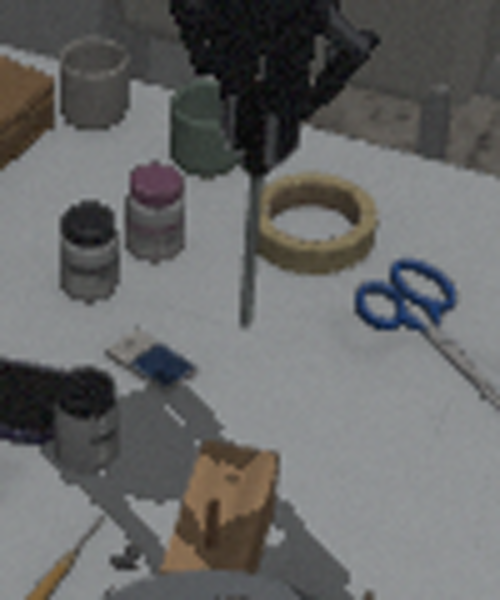

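The probe is held clear of the holder, with its tip at crop (246,325). Carrying it over to the guide.

>>> carry_out:
  moves:
    - {"rx":0,"rz":0,"dx":-4,"dy":0,"dz":14,"ry":0,"jaw":10}
    - {"rx":0,"rz":0,"dx":-13,"dy":0,"dz":43,"ry":0,"jaw":10}
    - {"rx":0,"rz":0,"dx":-25,"dy":0,"dz":84,"ry":0,"jaw":10}
    - {"rx":0,"rz":0,"dx":-37,"dy":0,"dz":126,"ry":0,"jaw":10}
    - {"rx":0,"rz":0,"dx":-50,"dy":0,"dz":168,"ry":0,"jaw":10}
    - {"rx":0,"rz":0,"dx":-62,"dy":0,"dz":210,"ry":0,"jaw":10}
    - {"rx":0,"rz":0,"dx":-75,"dy":0,"dz":252,"ry":0,"jaw":10}
    - {"rx":0,"rz":0,"dx":-87,"dy":0,"dz":294,"ry":0,"jaw":10}

```text
clock: 13.75
eef_pos: [0.5198, -0.0257, 0.3335]
ee_rot: [-1.565, 0.156, -0.157]
wrist_force: [-0.1, 0.0, -0.9]
grip_width: 0.0188
```

>>> carry_out:
  moves:
    - {"rx":0,"rz":0,"dx":-12,"dy":0,"dz":42,"ry":0,"jaw":10}
    - {"rx":0,"rz":0,"dx":-25,"dy":0,"dz":84,"ry":0,"jaw":10}
    - {"rx":0,"rz":0,"dx":-37,"dy":0,"dz":126,"ry":0,"jaw":10}
    - {"rx":0,"rz":0,"dx":-50,"dy":0,"dz":168,"ry":0,"jaw":10}
    - {"rx":0,"rz":0,"dx":-62,"dy":0,"dz":210,"ry":0,"jaw":10}
    - {"rx":0,"rz":0,"dx":-72,"dy":0,"dz":243,"ry":0,"jaw":10}
    - {"rx":0,"rz":0,"dx":-78,"dy":0,"dz":261,"ry":0,"jaw":10}
    - {"rx":0,"rz":0,"dx":-79,"dy":0,"dz":269,"ry":0,"jaw":10}

```text
clock: 14.75
eef_pos: [0.4961, 0.2522, 0.3333]
ee_rot: [-1.565, 0.156, -0.156]
wrist_force: [-0.3, -0.7, -0.3]
grip_width: 0.0187
```

>>> carry_out:
  moves:
    - {"rx":0,"rz":0,"dx":0,"dy":0,"dz":0,"ry":0,"jaw":10}
    - {"rx":0,"rz":0,"dx":0,"dy":0,"dz":0,"ry":0,"jaw":10}
    - {"rx":0,"rz":0,"dx":0,"dy":0,"dz":0,"ry":0,"jaw":10}
    - {"rx":0,"rz":0,"dx":0,"dy":0,"dz":0,"ry":0,"jaw":10}
    - {"rx":0,"rz":0,"dx":0,"dy":0,"dz":0,"ry":0,"jaw":10}
    - {"rx":0,"rz":0,"dx":0,"dy":0,"dz":0,"ry":0,"jaw":10}
    - {"rx":0,"rz":0,"dx":0,"dy":0,"dz":0,"ry":0,"jaw":10}
    - {"rx":0,"rz":0,"dx":0,"dy":0,"dz":0,"ry":0,"jaw":10}

```text
clock: 15.75
eef_pos: [0.4967, 0.2515, 0.3333]
ee_rot: [-1.565, 0.157, -0.157]
wrist_force: [-0.9, -0.8, -1.6]
grip_width: 0.0191
```

```bash
python3 - <<'E'
from h import *
import pickle
p,M=st()
d=grab('scene','s10.png');t=grab('top','t10.png');pickle.dump(dict(scene=d,top=t,p=p,M=M),open('d10.pkl','wb'))
for c in(d,t):print([proj(c,p-np.array([0,0,h])).round(1) for h in(0,.134)])
u,v=proj(d,p).astype(int)
cv2.imwrite('pics/s10c.png',cv2.resize(d['frame'][200:320,160:280,::-1],None,fx=5,fy=5,interpolation=2))
cv2.imwrite('pics/t10c.png',cv2.resize(t['frame'][150:240,120:240,::-1],None,fx=6,fy=6,interpolation=2))
E
```

```text
t 15.75 p [0.4967 0.2515 0.3333] q [ 0.424 -0.008  1.723  0.     1.426  0.624] w 0.0191 yaw -11.45 F [-0.86 -0.79 -1.59] down [ 1.e-04  1.e-04 -1.e+00]
[array([212.1, 235.8]), array([217.4, 266. ])]
[array([132.9, 204.8]), array([149.3, 208.6])]
```

View pics/s10c.png

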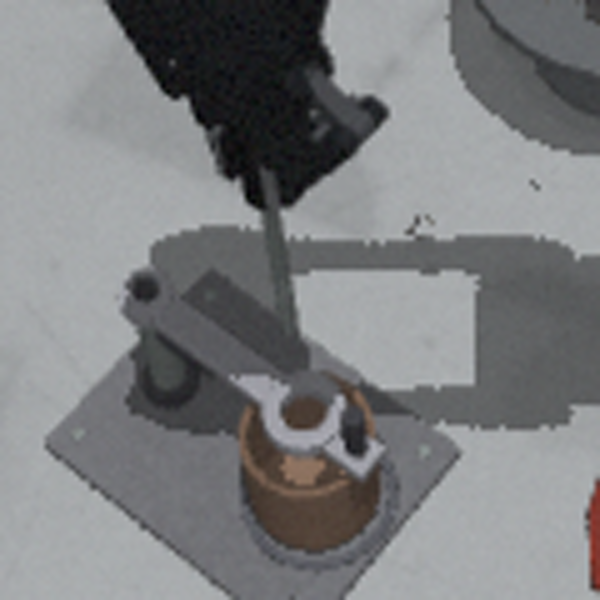

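View pics/t10c.png

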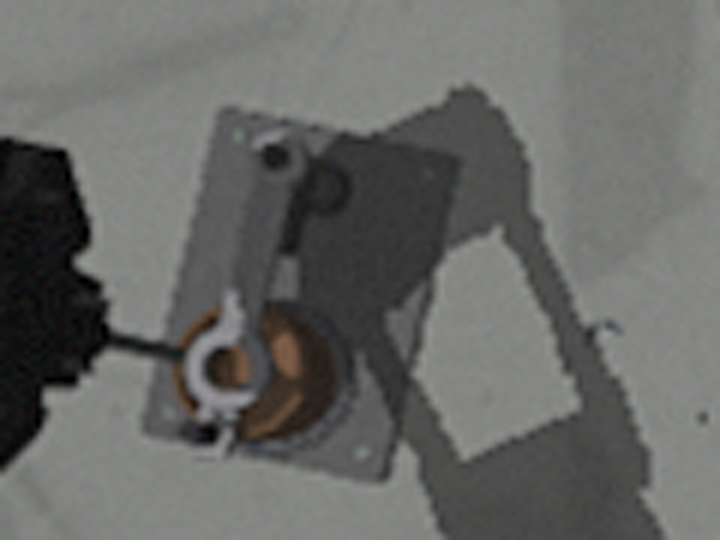

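```bash
python3 - <<'E'
from h import *
import pickle
D=pickle.load(open('d10.pkl','rb'));S,T,p=D['scene'],D['top'],D['p']
def crop(d,x0,y0,w,h,s,n):
    im=cv2.resize(d['frame'][y0:y0+h,x0:x0+w,::-1],None,fx=s,fy=s,interpolation=cv2.INTER_NEAREST)
    im=cv2.convertScaleAbs(im,alpha=1.6)
    return cv2.imwrite('pics/'+n,im)
crop(S,200,225,50,50,12,'s10z.png');crop(T,130,190,60,40,13,'t10z.png')
E
```

```text
(no output)
```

View pics/s10z.png

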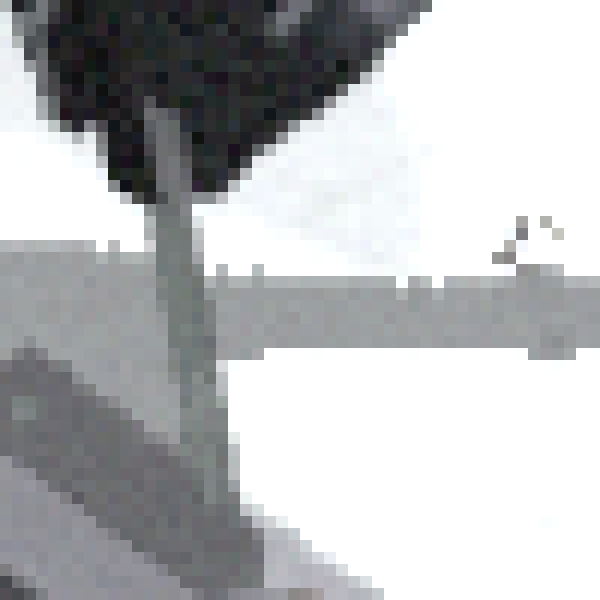

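View pics/t10z.png

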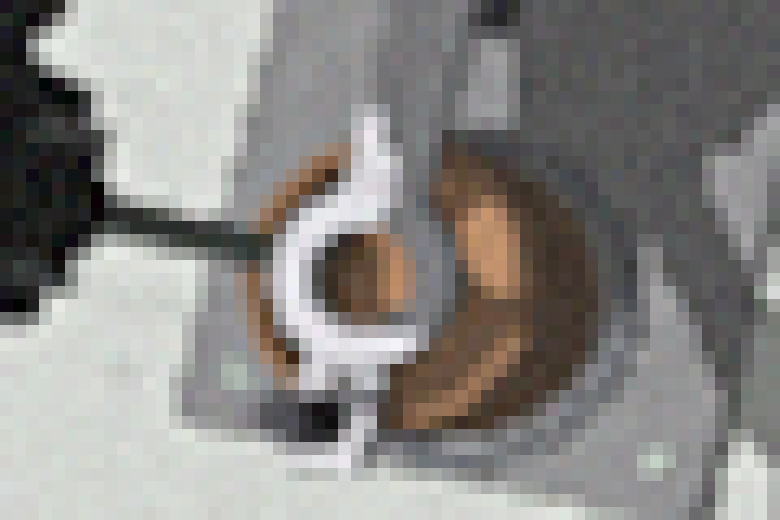

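```bash
python3 - <<'E'
from h import *
import pickle
D=pickle.load(open('d10.pkl','rb'));S,T,p=D['scene'],D['top'],D['p']
print(tri(T,(150.1,208.35),S,(217.7,266.2)),p)
for z in(.199,):print(onplane(T,150.1,208.35,z),onplane(S,217.7,266.2,z))
E
```

```text
(array([0.49737528, 0.2502701 , 0.19593362]), [np.float64(0.00037383427510857744), np.float64(0.0003738342751086968)]) [0.49665517 0.25152086 0.333314  ]
[0.49750836 0.24949165 0.199     ] [0.49597345 0.25149065 0.199     ]
```

The tip is at about (0.497, 0.251, 0.198), upright and over the bore to within 1 mm. I'll lower it to just above the guide and check.

>>> carry_out:
  moves:
    - {"rx":0,"rz":0,"dx":0,"dy":6,"dz":0,"ry":0,"jaw":10}
    - {"rx":0,"rz":0,"dx":0,"dy":16,"dz":0,"ry":0,"jaw":10}
    - {"rx":0,"rz":0,"dx":0,"dy":28,"dz":0,"ry":0,"jaw":10}
    - {"rx":0,"rz":0,"dx":0,"dy":40,"dz":0,"ry":0,"jaw":10}
    - {"rx":0,"rz":0,"dx":0,"dy":50,"dz":0,"ry":0,"jaw":10}
    - {"rx":0,"rz":0,"dx":0,"dy":58,"dz":0,"ry":0,"jaw":10}
    - {"rx":0,"rz":0,"dx":0,"dy":62,"dz":0,"ry":0,"jaw":10}
    - {"rx":0,"rz":0,"dx":0,"dy":62,"dz":0,"ry":0,"jaw":10}

```text
clock: 16.85
eef_pos: [0.4966, 0.2514, 0.2711]
ee_rot: [-1.565, 0.157, -0.157]
wrist_force: [-0.2, 0.4, -0.3]
grip_width: 0.019
```

```bash
cat > look.py <<'E'
from h import *
import pickle,sys
n=sys.argv[1]
p,M=st()
S=grab('scene','s%s.png'%n);T=grab('top','t%s.png'%n)
pickle.dump(dict(scene=S,top=T,p=p,M=M),open('d%s.pkl'%n,'wb'))
for c in(S,T):print([proj(c,p-np.array([0,0,h])).round(1) for h in(0,.134)],'bore',proj(c,(.496,.2515,.118)).round(1))
def crop(d,x0,y0,w,h,s,n):
    im=cv2.resize(d['frame'][y0:y0+h,x0:x0+w,::-1],None,fx=s,fy=s,interpolation=cv2.INTER_NEAREST)
    im=cv2.convertScaleAbs(im,alpha=1.6)
    return cv2.imwrite('pics/'+n,im)
crop(S,195,240,55,50,12,'s%sz.png'%n);crop(T,130,190,60,40,13,'t%sz.png'%n)
E
python3 look.py 11
```

```text
t 16.85 p [0.4966 0.2514 0.2711] q [0.424 0.017 1.81  0.    1.315 0.624] w 0.019 yaw -11.46 F [-0.18  0.38 -0.32] down [-3.e-04 -1.e-04 -1.e+00]
[array([214.8, 250.7]), array([219.6, 278. ])] bore [220.4 281.5]
[array([141.1, 206.7]), array([155.6, 210.1])] bore [157.4 210.7]
```

View pics/s11z.png

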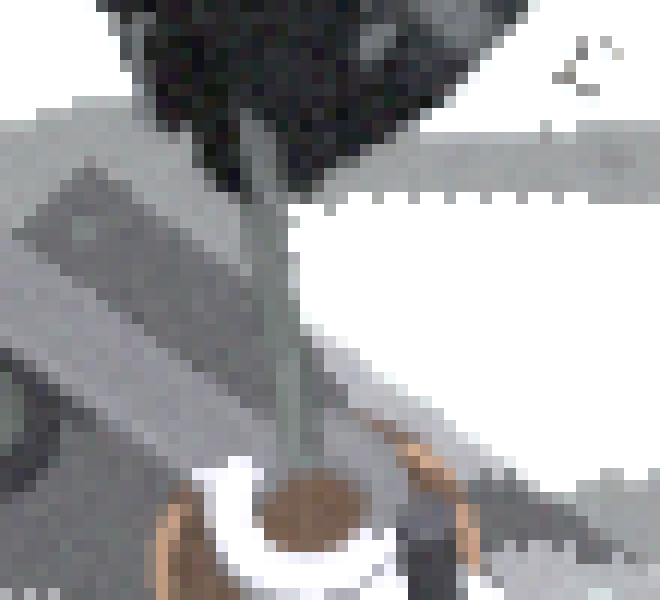

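View pics/t11z.png

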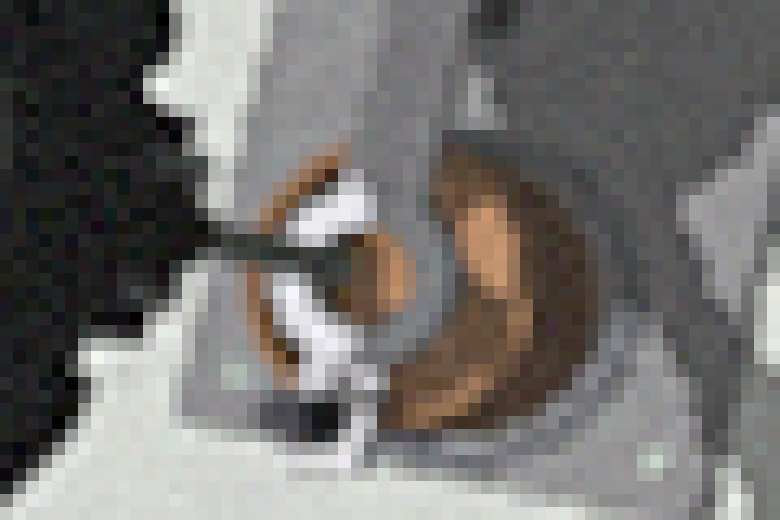

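The tip is right at the bore mouth and centred (scene 305,462; top 345,265). I'll lower it slowly through.

>>> carry_out:
  moves:
    - {"rx":0,"rz":0,"dx":0,"dy":3,"dz":0,"ry":0,"jaw":10}
    - {"rx":0,"rz":0,"dx":0,"dy":8,"dz":0,"ry":0,"jaw":10}
    - {"rx":0,"rz":0,"dx":0,"dy":14,"dz":0,"ry":0,"jaw":10}
    - {"rx":0,"rz":0,"dx":0,"dy":20,"dz":0,"ry":0,"jaw":10}
    - {"rx":0,"rz":0,"dx":0,"dy":26,"dz":0,"ry":0,"jaw":10}
    - {"rx":0,"rz":0,"dx":0,"dy":32,"dz":0,"ry":0,"jaw":10}
    - {"rx":0,"rz":0,"dx":0,"dy":36,"dz":0,"ry":0,"jaw":10}
    - {"rx":0,"rz":0,"dx":0,"dy":38,"dz":0,"ry":0,"jaw":10}

```text
clock: 17.95
eef_pos: [0.4966, 0.2514, 0.2329]
ee_rot: [-1.565, 0.157, -0.157]
wrist_force: [0.7, 0.6, -0.3]
grip_width: 0.0188
```

```bash
python3 look.py 12
```

```text
t 17.95 p [0.4966 0.2514 0.2329] q [0.424 0.04  1.857 0.    1.245 0.624] w 0.0188 yaw -11.46 F [ 0.65  0.59 -0.29] down [-4.e-04 -1.e-04 -1.e+00]
[array([216.3, 259. ]), array([220.8, 284.8])] bore [220.4 281.5]
[array([145.7, 207.8]), array([159.1, 211. ])] bore [157.4 210.7]
```

View pics/s12z.png

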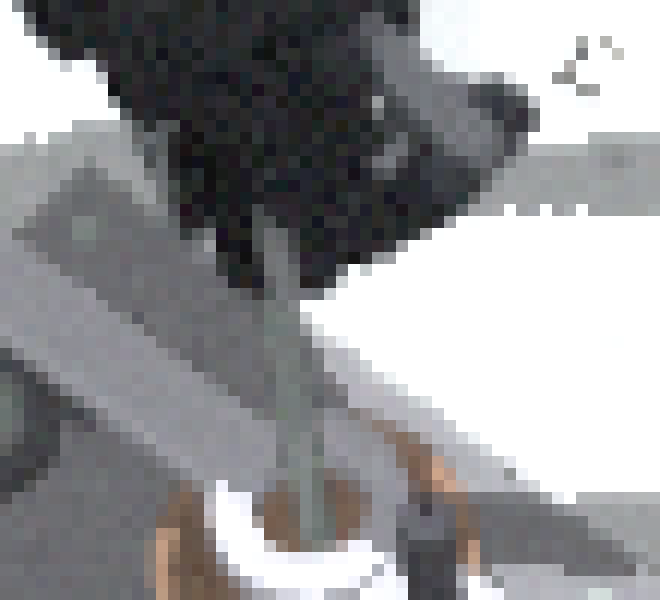

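View pics/t12z.png

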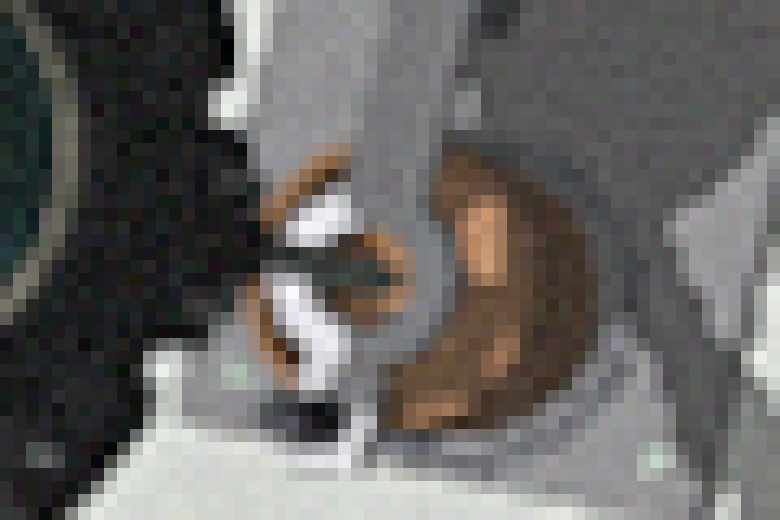

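The rod is inside the bore, about 1 mm towards +x of centre in the top view and clear all round. I'll lower the rest with a small trim.

>>> carry_out:
  moves:
    - {"rx":0,"rz":0,"dx":-0.3,"dy":3,"dz":0,"ry":0,"jaw":10}
    - {"rx":0,"rz":0,"dx":-0.7,"dy":8,"dz":0,"ry":0,"jaw":10}
    - {"rx":0,"rz":0,"dx":-0.7,"dy":15,"dz":0,"ry":0,"jaw":10}
    - {"rx":0,"rz":0,"dx":-0.7,"dy":22,"dz":0,"ry":0,"jaw":10}
    - {"rx":0,"rz":0,"dx":-0.7,"dy":29,"dz":0,"ry":0,"jaw":10}
    - {"rx":0,"rz":0,"dx":-0.7,"dy":36,"dz":0,"ry":0,"jaw":10}
    - {"rx":0,"rz":0,"dx":-0.7,"dy":40,"dz":0,"ry":0,"jaw":10}
    - {"rx":0,"rz":0,"dx":-0.7,"dy":42,"dz":0,"ry":0,"jaw":10}

```text
clock: 19.05
eef_pos: [0.4959, 0.2516, 0.1909]
ee_rot: [-1.565, 0.157, -0.157]
wrist_force: [-0.3, -0.5, -1.4]
grip_width: 0.0189
```

```bash
python3 look.py 13; python3 - <<'E'
import cv2
s=cv2.imread('pics/s13.png');cv2.imwrite('pics/s13f.png',s)
E
```

```text
t 19.05 p [0.4959 0.2516 0.1909] q [0.425 0.07  1.905 0.    1.167 0.625] w 0.0189 yaw -11.46 F [-0.33 -0.49 -1.42] down [-4.e-04 -1.e-04 -1.e+00]
[array([218. , 267.9]), array([222.2, 292. ])] bore [220.4 281.5]
[array([150.2, 209.1]), array([162.6, 212. ])] bore [157.4 210.7]
```

View pics/s13z.png

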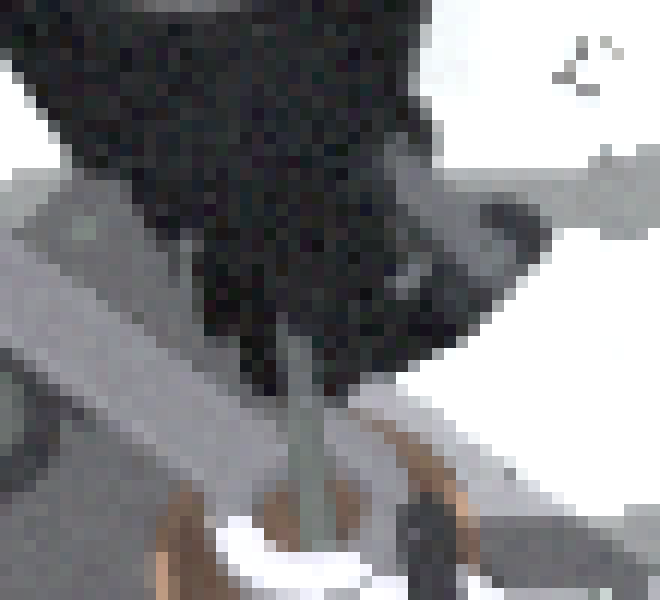

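View pics/t13z.png

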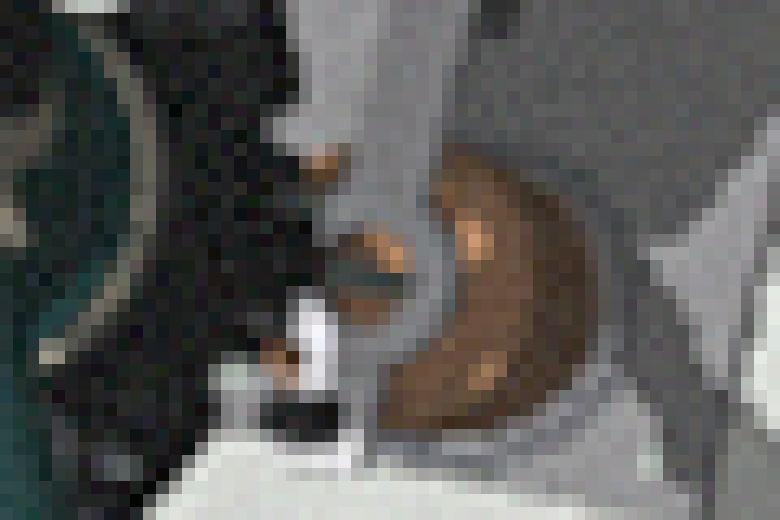

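View pics/s13.png

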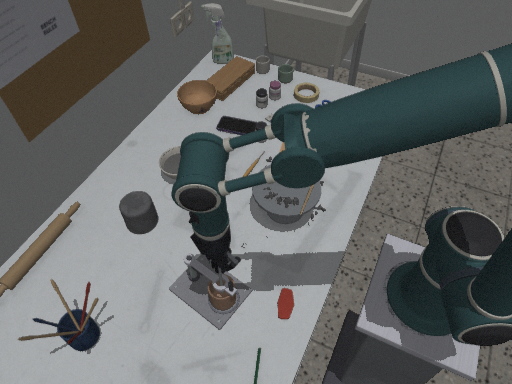

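```bash
python3 - <<'E'
import pickle,numpy as np
from h import *
D=pickle.load(open('d13.pkl','rb'));S=D['scene'];T=D['top']
for r in range(279,286):print(r,[tuple(x) for x in S['frame'][r,214:229]])
print()
for c in range(156,162):print(c,[tuple(x) for x in T['frame'][205:217,c]])
b=np.array((.496,.2515,.118))
for c in(S,T):print([(proj(c,b+np.array(o))-proj(c,b)).round(2) for o in((.002,0,0),(0,.002,0))])
E
```

```text
279 [(np.uint8(93), np.uint8(94), np.uint8(96)), (np.uint8(91), np.uint8(91), np.uint8(95)), (np.uint8(90), np.uint8(89), np.uint8(94)), (np.uint8(83), np.uint8(83), np.uint8(87)), (np.uint8(79), np.uint8(81), np.uint8(86)), (np.uint8(68), np.uint8(71), np.uint8(72)), (np.uint8(72), np.uint8(75), np.uint8(75)), (np.uint8(71), np.uint8(76), np.uint8(74)), (np.uint8(70), np.uint8(70), np.uint8(69)), (np.uint8(83), np.uint8(79), np.uint8(81)), (np.uint8(80), np.uint8(80), np.uint8(85)), (np.uint8(94), np.uint8(94), np.uint8(100)), (np.uint8(93), np.uint8(93), np.uint8(98)), (np.uint8(94), np.uint8(94), np.uint8(99)), (np.uint8(89), np.uint8(89), np.uint8(94))]
280 [(np.uint8(94), np.uint8(93), np.uint8(100)), (np.uint8(92), np.uint8(93), np.uint8(98)), (np.uint8(83), np.uint8(82), np.uint8(87)), (np.uint8(77), np.uint8(77), np.uint8(81)), (np.uint8(74), np.uint8(70), np.uint8(66)), (np.uint8(70), np.uint8(66), np.uint8(66)), (np.uint8(72), np.uint8(76), np.uint8(77)), (np.uint8(74), np.uint8(77), np.uint8(76)), (np.uint8(68), np.uint8(61), np.uint8(58)), (np.uint8(76), np.uint8(66), np.
[... 6180 characters left out ...]
 np.uint8(82), np.uint8(82)), (np.uint8(80), np.uint8(81), np.uint8(84))]
161 [(np.uint8(79), np.uint8(79), np.uint8(81)), (np.uint8(77), np.uint8(76), np.uint8(77)), (np.uint8(78), np.uint8(78), np.uint8(81)), (np.uint8(78), np.uint8(74), np.uint8(75)), (np.uint8(90), np.uint8(77), np.uint8(71)), (np.uint8(85), np.uint8(73), np.uint8(66)), (np.uint8(55), np.uint8(56), np.uint8(57)), (np.uint8(59), np.uint8(60), np.uint8(58)), (np.uint8(78), np.uint8(77), np.uint8(74)), (np.uint8(78), np.uint8(79), np.uint8(82)), (np.uint8(81), np.uint8(82), np.uint8(85)), (np.uint8(72), np.uint8(73), np.uint8(75))]
[array([-0.69, -0.31]), array([-0.38,  0.66])]
[array([ 0.02, -0.65]), array([-0.66, -0.  ])]
```

The rod is centred to within about 1 mm in both views: top rod row 211.0 against bore 211, scene column 220.9 against 220.6. The arm is still seated. I'll hold for one call, then hand in.

>>> carry_out:
  moves:
    - {"rx":0,"rz":0,"dx":0,"dy":0,"dz":-0.4,"ry":0,"jaw":10}
    - {"rx":0,"rz":0,"dx":0,"dy":0,"dz":0,"ry":0,"jaw":10}
    - {"rx":0,"rz":0,"dx":0,"dy":0,"dz":0,"ry":0,"jaw":10}
    - {"rx":0,"rz":0,"dx":0,"dy":0,"dz":0,"ry":0,"jaw":10}
    - {"rx":0,"rz":0,"dx":0,"dy":0,"dz":0,"ry":0,"jaw":10}
    - {"rx":0,"rz":0,"dx":0,"dy":0,"dz":0,"ry":0,"jaw":10}
    - {"rx":0,"rz":0,"dx":0,"dy":0,"dz":0,"ry":0,"jaw":10}
    - {"rx":0,"rz":0,"dx":0,"dy":0,"dz":0,"ry":0,"jaw":10}

```text
clock: 20.15
eef_pos: [0.496, 0.2516, 0.1913]
ee_rot: [-1.565, 0.157, -0.157]
wrist_force: [0.1, 0.3, -1.3]
grip_width: 0.0187
```

```bash
python3 - <<'E'
from h import *
st();print(np.abs(manip.observe()['qvel']).max());print(manip.close_job())
E
```

```text
t 20.15 p [0.496  0.2516 0.1913] q [0.425 0.069 1.905 0.    1.167 0.625] w 0.0187 yaw -11.46 F [ 0.05  0.32 -1.29] down [-0.  0. -1.]
0.0016118013398122228
the job is handed in; nothing more can be done
None
```

I swung the guide arm home with the closed fingers. I then took the probe out of the holder and lowered it upright through the guide hole. I handed the job in at 20.15 s with the probe still held.

- **Guide arm:** after I backed off, the images put it at 90° on its stop, with the hole at about (0.496, 0.2515) m over the cup.
- **Centring:** the rod is within about 1 mm of the hole's centre. The top view shows it centred. The scene view shows it 0.3–0.4 px to one side, a small disagreement that I left alone because the clearance is 8 mm.
- **Depth:** the tip is at a height of about 0.054–0.057 m, roughly half-way down the cup. I worked this out from the gripper's pose because the tip itself was hidden inside the cup.
- **Contact:** every wrist-force reading from the lowering to the end was under 2 N, with no sign of the probe touching the guide or cup. The arm was still at the end.
- **Other things:** the cup looked undisturbed in the last pictures. I did not measure the other objects again at the end, but nothing went near them.

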